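# Pry the retaining clip off the sample carousel's spindle

### The job

The sample carousel has to come off its drive for cleaning. Take the hooked pick (square handle) from the tool rack, hook it into the pull loop of the sprung clip on the carousel's spindle and pull the clip straight out of its groove, clear of the spindle, leaving it lying flat on the carousel plate; do not touch the clip with the fingers. Then put the pick back upright in its own hole in the rack.

Things in the scene. Friction and masses are not known exactly. Their poses are not given: they have to be found in the camera images.
- pick_handle (a point): Centre of the hooked pick's square handle, 20x20x50 mm tall. Collar 50 mm across, underside 30 mm below this point, on the rack (36 mm square hole, 65 mm from two round-handled tools as tall). 5 mm shank on the axis to a 5 mm thick toe, centred 102 mm below this point, pointing to the pick's -x (robot's side in the rack), ending 10.5 mm from the axis. z up, sides face x, y. 70 g.
- clip: Sprung clip of dark steel, 71 x 45 mm, flat on the carousel plate, gripping the spindle. Origin: on its underside, on the spindle's axis while seated; z up. Its pull loop points to its -x (roughly to the robot), the way it pulls out. The sprung arms end 11 mm to +x. 4 to 8 N snaps it out after some 8 mm; then it slides freely. A loose spare like it on the table is not meant.
- clip_loop (a point): Centre of the opening of the clip's pull loop, at the level of the clip's underside, 37 mm from the clip's origin; axes as the clip's. The opening is 35 mm along x and 35 mm wide, 28 mm near the bow. Bow: 5 mm bar at -x, inner edge 18 mm from this point, raised: underside 14.5 mm, top 19.5 mm above this point. The crossbar on the +x side is 5 mm tall.
- spindle (a point): Point on the carousel's spindle axis at the level of the plate's upper face. The carousel is fixed: round aluminium plate 240 mm across, upper face 45 mm above the table, capped vials 38 mm tall around its far (+x) half, clear towards -x. The spindle is 20 mm thick in its groove, with a 26 mm wide head reaching 19 mm above the plate. z up.
There are look-alikes about, which are no part of the job. Leave any purple look-alike of the part that bears pick_handle alone.

How it is judged:
By the outcome, as a careful person would: the job done as asked, in the order asked, and still so for the second after the job is handed in, with the robot touching nothing.
It also fails if it takes over 48 s, if anything falls off the work surface, if the arm or the gripper's body presses on something with over 40 N, if the wrist force passes 120 N, or if a joint passes its speed limit or range.

### The arm

A 6-joint arm with a two-finger parallel gripper is mounted at the origin on the work surface. World frame = base frame: x ahead of the robot, y to its left, z up, the work surface at z = 0. Lengths are in m, angles in rad, forces in N, time in s.
With the tool pointing down it reaches from about 0.3 to 0.875 m from the base axis. Payload 6.4 kg.
Tool frame: the origin (TCP) lies between the finger pads; the fingertips stand ctrl.tip_extent ahead of it and the grasp point (between the pads) is the TCP (ctrl.tip_extent is the distance from the TCP to the fingertips, in m); z points along the fingers, y is the line along which they close (so a half turn about z gives the same grasp; the last joint's range is limited). The gripper opens to 85 mm and grips with 20 to 120 N. Pads are 22 mm wide; open, the fingers measure 114 mm over their backs; the gripper's body (76 mm by 85 mm) begins 54 mm behind the grasp point. The pads swing forward as they close: fully open they stand 13 mm farther back than shut.
Start: joints at [-1.464, 0.181, 1.607, -0, 1.354, -0.206], TCP at [0.177, -0.547, 0.25] pointing down, gripper open.
Joint ranges: [-2.99, 2.99], [-0.89, 2.07], [0.3, 2.58], [-1.14, 4.28], [0, 2.63], [-3.12, 3.12]. Speed limits (rad/s): [2.57, 2.57, 3.01, 3.14, 3.14, 3.14].

### API

Orientations are given as a unit quaternion [w, x, y, z].
In Python, from bench import ctrl gives the robot as it stands.
- The arm moves only by the tool send_rows, never from a script. Its arguments are lists of equal length, an entry for each row: "dr": the turn, a rotation vector about the tool's x, y, z in units of 6 degrees (1.0 is 6 degrees), a list of three; "xyz": the shift along the tool's x, y, z in cm, a list of three; "jaw": the opening in per cent of the stroke, from 0 (shut) to 100 (fully open). In form: {"dr": [[wx, wy, wz], ...], "xyz": [[dx, dy, dz], ...], "jaw": [jaw, ...]}. A call has exactly 8 rows; each row is the pose to reach, as a shift and turn from the pose commanded when the call began, along the tool's axes at that moment; what a row does not reach only later rows make up. A row lasts 1/8 s, in which the tool goes at most 62.5 mm and 10.7 degrees, less where a joint would pass 70% of its speed; a pose out of reach is approached as far as the arm can. A call with a gripper value outside its range is refused whole. The fingers move at their own pace and stop on an object; the grip force is fixed at half the most. Time passes only in rows, so rows that repeat a pose let the fingers close, or fill a call up. It gives the time, the measured TCP pose, the force, the opening and the grip force at its end, in the units of the state.
- ctrl.get_obs(): the state, without advancing time (a new reading comes with each control period).
- ctrl.camera(name): name is "scene" or "top"; returns the picture (400x640x3 uint8, red, green, blue); there is no depth.
- ctrl.calibration(name): a dict with "camera_matrix" (3x3 intrinsics, pixels), "world_from_camera" (4x4, takes a point from camera to world coordinates). Camera axes: x right, y up, looking along -z (the intrinsics and any distortion apply to the point x, -y, -z); pixel columns grow to the right and rows downward; lengths in m; the calibration is good to about 2 mm. A picture is of the moment at which its call begins. calibration takes no time and is no camera call.
- ctrl.hand_in(): hands the job in; it is judged then, once.
The state is a dict: "time_s": time; "q": joint angles; "dq": joint speeds; "joint_efforts": joint torques, N m; "eef_pos": TCP position; "eef_rot": TCP orientation; "wrist_force": force on the tool from outside, world axes, zero at the start; "torque": the same for the moment, N m; "opening": opening from 0.0 (shut) to 1.0 (fully open); "grasp_force": force on a finger pad.
Only numpy, scipy, OpenCV 4.12 (cv2) and the standard library are available. Lean on these libraries where they do the work, as an engineer would, in place of code of your own. Each camera call takes 0.05 s, during which the arm holds its last target. There are 200 camera calls.

## Working session

There is one attempt and no reset: what is moved stays moved. The work goes in short steps, Python scripts to look and compute and a tool call to move; the robot and the scene stay as the last step left them, time stands still between calls to the robot, and variables do not carry over. Pictures are saved under pics/ and viewed, at most 10 in all, crops included, and the job is handed in when it is done.

Besides the shell and the picture viewer there is one more tool, called after "Request:" as name(argument=value, ...) on one line, values as JSON. send_rows: Moves the arm, as the interface text tells. Its arguments: {"type":"object","properties":{"dr":{"type":"array","items":{"type":"array","items":{"type":"number"}}},"xyz":{"type":"array","items":{"type":"array","items":{"type":"number"}}},"jaw":{"type":"array","items":{"type":"number"}}},"required":["dr","xyz","jaw"]}

```bash
mkdir -p pics
python3 - <<'E'
from bench import ctrl
import cv2,numpy as np
for n in("scene","top"):
    cv2.imwrite(f"pics/{n}0.png",ctrl.camera(n)[:,:,::-1]); c=ctrl.calibration(n); print(n,np.round(c["camera_matrix"],1).tolist(),np.round(c["world_from_camera"],3).tolist(),[k for k in c])
print(ctrl.get_obs(),ctrl.tip_extent)
E
```

```text
scene [[364.4, 0.0, 316.7], [0.0, 364.4, 211.3], [0.0, 0.0, 1.0]] [[0.32, -0.692, 0.646, 0.919], [0.947, 0.235, -0.218, -0.027], [-0.001, 0.682, 0.731, 0.604], [0.0, 0.0, 0.0, 1.0]] ['camera_matrix', 'world_from_camera']
top [[510.7, 0.0, 316.0], [0.0, 510.7, 203.0], [0.0, 0.0, 1.0]] [[-0.016, 0.999, -0.039, 0.441], [-1.0, -0.017, -0.006, 0.105], [-0.007, 0.039, 0.999, 1.029], [0.0, 0.0, 0.0, 1.0]] ['camera_matrix', 'world_from_camera']
{'time_s': 0.1, 'q': array([-1.46426990e+00,  1.81492453e-01,  1.60789197e+00,  1.04649894e-07,
        1.35378804e+00, -2.06321200e-01]), 'dq': array([ 8.03725978e-04, -2.32205372e-03, -1.46827151e-03, -3.05748974e-04,
       -8.67441279e-06,  1.31323228e-03]), 'joint_efforts': array([ 3.20872896e-04, -4.45877230e+01, -3.52237988e+01, -4.20546330e-04,
        4.16243696e-03,  4.81866186e-05]), 'eef_pos': array([ 0.17692277, -0.54662403,  0.24946751]), 'eef_rot': array([-7.88918188e-04,  9.87790415e-01,  1.55786627e-01,  3.94488108e-05]), 'wrist_force': array([-0.45275458, -0.01596565,  0.00719374]), 'torque': array([0.00231361, 0.00322441, 0.00107987]), 'grasp_force': 0.0, 'opening': 1.0000646646221514} 0.019
```

View pics/scene0.png

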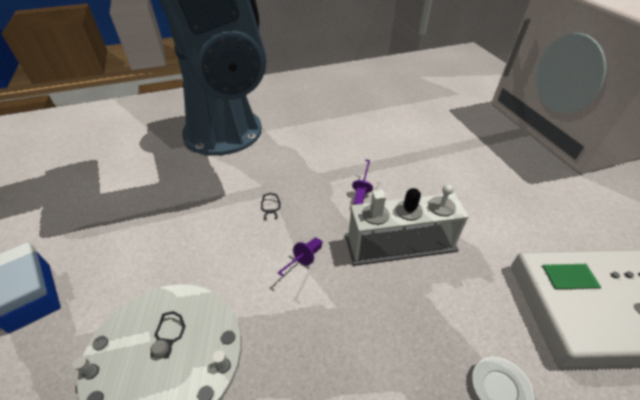

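View pics/top0.png

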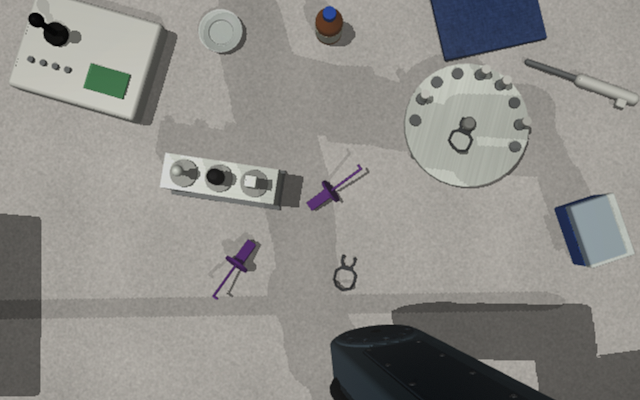

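The scene view shows the rack with a square white handle at (377,205), a black round one at (412,200) and a white round one at (447,197). In the top view these are at (252,182), (217,177) and (182,170). The purple ones lying about are the look-alikes to leave alone. The seated clip's loop is at top (460,140), and the spare is at (345,272). I'll confirm with one enlarged crop.

Run:
```python
import cv2,numpy as np
s=cv2.imread("pics/scene0.png");t=cv2.imread("pics/top0.png")
r=lambda im,x,y,w,h:cv2.resize(im[y:y+h,x:x+w],(400,300),interpolation=cv2.INTER_CUBIC)
cv2.imwrite("pics/crop1.png",np.vstack([np.hstack([r(s,340,170,80,60),r(t,220,150,80,60)]),np.hstack([r(s,130,300,80,60),r(t,430,105,80,60)])]))
```

```text
(no output)
```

View pics/crop1.png

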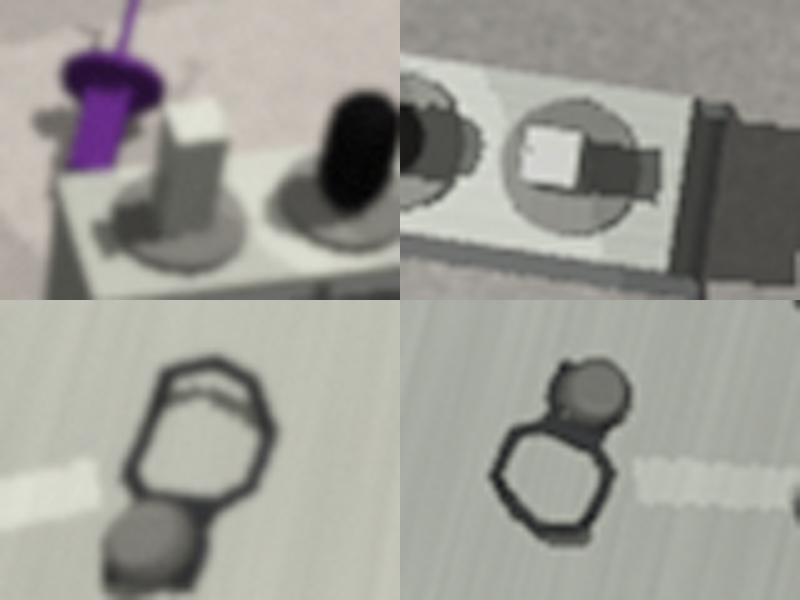

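```bash
cat > h.py <<'E'
from bench import ctrl
import numpy as np
from scipy.spatial.transform import Rotation as R
def ray(n,p):
    c=ctrl.calibration(n);K=c["camera_matrix"];T=c["world_from_camera"]
    d=np.linalg.solve(K,[p[0],p[1],1.]);return T[:3,3],T[:3,:3]@[d[0],-d[1],-d[2]]
def tri(ps,pt):
    o1,d1=ray("scene",ps);o2,d2=ray("top",pt)
    s=np.linalg.lstsq(np.c_[d1,-d2],o2-o1,rcond=None)[0]
    a,b=o1+s[0]*d1,o2+s[1]*d2;return (a+b)/2,np.linalg.norm(a-b)
def plane(n,p,z):
    o,d=ray(n,p);return o+d*(z-o[2])/d[2]
def proj(n,X):
    c=ctrl.calibration(n);v=np.linalg.inv(c["world_from_camera"])@np.r_[X,1]
    u=c["camera_matrix"]@[v[0],-v[1],-v[2]];return u[:2]/u[2]
def tool():
    o=ctrl.get_obs();q=o["eef_rot"];return o["eef_pos"],R.from_quat(np.r_[q[1:],q[0]]).as_matrix()
E
python3 - <<'E'
from h import *
np.set_printoptions(precision=4,suppress=True)
P=[("handletop",(379,193.6),(250.4,181.2)),("spindletop",(161,346),(469,122.7)),("bow",(172.4,312.4),(462.5,150))]
for n,a,b in P: print(n,*tri(a,b))
f=lambda x,y:(220+(x-400)/5,150+y/5)
c=[plane("top",f(*p),.155) for p in((521,126),(582,130),(578,188),(520,184))]
print(np.array(c))
print("spindle@.064",plane("top",(469,122.7),.064),plane("scene",(161,346),.064))
print("bow@.0645",plane("top",(462.5,150),.0645),plane("scene",(172.4,312.4),.0645))
# rack ends top face edge direction, collar centre
print("rack",plane("top",(165,153),.1),plane("top",(282,170),.1),"collar",plane("top",(220+171/5,150+166/5),.1))
p,M=tool();print(p,M)
E
```

```text
handletop [0.515 0.224 0.153] 0.0028201214680728262
spindletop [ 0.6269 -0.1809  0.0599] 0.004328887846913579
bow [ 0.5749 -0.1638  0.0607] 0.010303756459421337
[[0.5248 0.233  0.155 ]
 [0.5231 0.2121 0.155 ]
 [0.5031 0.2137 0.155 ]
 [0.5048 0.2336 0.155 ]]
spindle@.064 [ 0.6262 -0.182   0.064 ] [ 0.6295 -0.1775  0.064 ]
bow@.0645 [ 0.5743 -0.1681  0.0645] [ 0.5784 -0.1576  0.0645]
rack [0.5733 0.3858 0.1   ] [0.5384 0.1719 0.1   ] collar [0.5151 0.223  0.1   ]
[ 0.1769 -0.5466  0.2495] [[ 0.9515  0.3078 -0.0002]
 [ 0.3078 -0.9515  0.0016]
 [ 0.0003 -0.0015 -1.    ]]
```

Confirmed: the pick is the white square handle, at about (0.515, 0.224) with its top at z≈0.153 and a yaw of about -5°. The seated clip's loop points to -x, slightly towards +y. I'll move above the rack now.

Request:
send_rows(dr=[[0, 0, -11.25], [0, 0, -11.25], [0, 0, -11.25], [0, 0, -11.25], [0, 0, -11.25], [0, 0, -11.25], [0, 0, -11.25], [0, 0, -11.25]], xyz=[[55.9, -63, 0], [55.9, -63, 0], [55.9, -63, 0], [55.9, -63, 0], [55.9, -63, 0], [55.9, -63, 0], [55.9, -63, 0], [55.9, -63, 0]], jaw=[100, 100, 100, 100, 100, 100, 100, 100])

```text
time_s: 1.1
eef_pos: [0.3779, -0.0872, 0.2504]
eef_rot: [0.0, 0.735, 0.678, 0.0]
wrist_force: [2.0, -0.4, -0.3]
opening: 1.001
grasp_force: 0.0
```

```bash
cat > go.py <<'E'
import sys
from h import *
np.set_printoptions(precision=4,suppress=True)
p,M=tool();t=np.array([float(v) for v in sys.argv[1:4]]);yaw=float(sys.argv[4])  # world yaw of tool x
y=np.deg2rad(yaw);x=np.array([np.cos(y),np.sin(y),0]);z=np.array([0,0,-1.]);W=np.c_[x,np.cross(z,x),z]
print("at",p,"xyz cm",M.T@(t-p)*100,"dr",np.rad2deg(R.from_matrix(M.T@W).as_rotvec())/6)
E
python3 go.py .515 .224 .25 85.4
python3 - <<'E'
from h import *
import cv2
np.set_printoptions(precision=4,suppress=True)
t=cv2.imread("pics/top0.png",0);s=cv2.imread("pics/scene0.png",0)
for n,im,(x,y,w,h) in(("top",t,(445,110,40,48)),("scene",s,(145,305,48,58))):
    c=cv2.resize(im[y:y+h,x:x+w],None,fx=4,fy=4,interpolation=cv2.INTER_CUBIC)
    m=(c<100).astype(np.uint8)
    cs,hi=cv2.findContours(m,cv2.RETR_CCOMP,cv2.CHAIN_APPROX_NONE)
    for k,q in zip(cs,hi[0]):
        a=cv2.contourArea(k)
        if a>300:
            M=cv2.moments(k);u=np.array([M["m10"],M["m01"]])/a/4-.375+[x,y]
            print(n,a/16,"hole" if q[3]>=0 else "outer",u,plane(n,u,.055)[:2],(np.array(cv2.boundingRect(k))/4).tolist())
E
```

```text
at [ 0.3779 -0.0872  0.2504] xyz cm [32.1134 11.1796  0.0365] dr [0.008  0.0032 0.0042]
top 633.09375 outer [462.3509 135.4355] [ 0.6036 -0.1712] [3.0, 7.25, 28.25, 36.5]
top 264.21875 hole [459.9369 140.2957] [ 0.5943 -0.1664] [5.25, 21.5, 20.25, 18.5]
top 86.75 hole [468.753  122.5988] [ 0.6281 -0.1842] [18.75, 7.75, 11.0, 10.75]
scene 829.78125 outer [168.4827 332.011 ] [ 0.6051 -0.1679] [5.75, 6.75, 34.25, 47.75]
scene 476.28125 hole [169.8592 327.3527] [ 0.5978 -0.1654] [12.25, 8.75, 25.25, 26.25]
```

Run:
```python
import cv2,numpy as np
s=cv2.imread("pics/scene0.png");t=cv2.imread("pics/top0.png")
r=lambda im,x,y,w,h:cv2.resize(im[y:y+h,x:x+w],(400,480),interpolation=cv2.INTER_CUBIC)
cv2.imwrite("pics/crop2.png",np.hstack([r(s,147,305,40,48),r(t,445,112,40,48)]))
```

```text
(no output)
```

View pics/crop2.png

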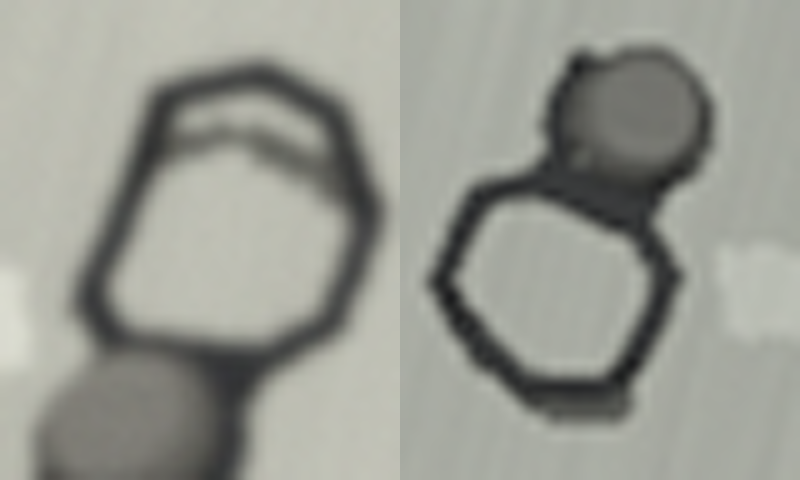

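Request:
send_rows(dr=[[0, 0, 0], [0, 0, 0], [0, 0, 0], [0, 0, 0], [0, 0, 0], [0, 0, 0], [0, 0, 0], [0, 0, 0]], xyz=[[32.1, 11.2, 0], [32.1, 11.2, 0], [32.1, 11.2, 0], [32.1, 11.2, 0], [32.1, 11.2, 0], [32.1, 11.2, 0], [32.1, 11.2, 4], [32.1, 11.2, 6]], jaw=[100, 100, 100, 100, 100, 100, 100, 100])

```text
time_s: 2.1
eef_pos: [0.5135, 0.2223, 0.1876]
eef_rot: [-0.001, 0.734, 0.679, -0.002]
wrist_force: [0.6, 0.9, -0.2]
opening: 0.997
grasp_force: 0.0
```

The enlarged crop shows the seated clip. The crossbar runs under the head, at crop-right (530,190) to (640,230), and the raised bow is at the bottom, (520,385) to (620,385). I'll triangulate the vertices to get its yaw.

```bash
python3 - <<'E'
from h import *
np.set_printoptions(precision=4,suppress=True)
S={"r":(375,210),"tr":(338,110),"t":(260,76),"tl":(163,98),"l":(86,298),"br":(330,325)}
T={"B":(440,282),"A":(480,190),"K":(487,350),"C":(530,390),"D":(620,390),"E":(672,282)}
for a,p in S.items():
  for b,q in T.items():
    X,e=tri((147+p[0]/10-.5,305+p[1]/10-.5),(445+(q[0]-400)/10-.5,112+q[1]/10-.5))
    if e<.009 and .03<X[2]<.09:print(a,b,X,e)
X,e=tri((147+137/10-.5,305+425/10-.5),(445+240/10-.5,112+112/10-.5));print("spindle",X,e)
E
python3 go.py .515 .224 .131 85.4
```

```text
r B [ 0.5971 -0.146   0.0471] 0.0010568457057791624
r A [ 0.6106 -0.1443  0.0716] 0.007803878413644548
tr B [ 0.5931 -0.1422  0.0722] 0.004001880369050194
tr K [ 0.5825 -0.1503  0.0563] 0.0049349345193973665
t K [ 0.5807 -0.1531  0.068 ] 0.006605961911097875
t C [ 0.5742 -0.1594  0.0589] 0.0013254250632394522
tl D [ 0.5738 -0.1752  0.0601] 0.003192397291492818
l E [ 0.5966 -0.1913  0.0453] 0.0009274270456211604
br A [ 0.6148 -0.1542  0.0474] 0.0008532438769964575
spindle [ 0.6273 -0.1816  0.0581] 0.002270971450787859
at [0.5135 0.2223 0.1876] xyz cm [0.1875 0.1589 5.663 ] dr [-0.0337  0.0098  0.0157]
```

The vertices agree on a clip yaw of -24°: the spindle is at (0.627, -0.181), the loop centre at (0.5935, -0.1665), and the pull direction is (-0.914, 0.407). Next I descend and grip the handle.

Request:
send_rows(dr=[[0, 0, 0], [0, 0, 0], [0, 0, 0], [0, 0, 0], [0, 0, 0], [0, 0, 0], [0, 0, 0], [0, 0, 0]], xyz=[[0, 0, 2], [0, 0, 4], [0, 0, 5.9], [0, 0, 5.9], [0, 0, 5.9], [0, 0, 5.9], [0, 0, 5.9], [0, 0, 5.9]], jaw=[100, 100, 100, 60, 40, 0, 0, 0])

```text
time_s: 3.1
eef_pos: [0.5156, 0.2221, 0.1324]
eef_rot: [0.0, 0.735, 0.678, 0.001]
wrist_force: [0.3, 0.4, 5.3]
opening: 0.228
grasp_force: 58.4
```

Request:
send_rows(dr=[[0, 0, 0], [0, 0, 0], [0, 0, 0], [0, 0, 0], [0, 0, 0], [0, 0, 0], [0, 0, 0], [0, 0, 0]], xyz=[[0, 0, 0], [0, 0, 0], [0, 0, 0], [0, 0, 0], [0, 0, -0.5], [0, 0, -1], [0, 0, -1.5], [0, 0, -2]], jaw=[0, 0, 0, 0, 0, 0, 0, 0])

```text
time_s: 4.1
eef_pos: [0.5148, 0.2219, 0.1516]
eef_rot: [-0.0, 0.735, 0.678, -0.0]
wrist_force: [-0.0, -0.6, -0.7]
opening: 0.23
grasp_force: 57.9
```

```bash
python3 go.py .515 .224 .131 85.4
```

```text
at [0.5148 0.2219 0.1516] xyz cm [0.2145 0.0015 2.0561] dr [-0.0014  0.0006  0.0037]
```

Request:
send_rows(dr=[[0, 0, 0], [0, 0, 0], [0, 0, 0], [0, 0, 0], [0, 0, 1], [0, 0, 2], [0, 0, 3.23], [0, 0, 3.23]], xyz=[[0, 0, -3], [0, 0, -7], [0, 0, -11], [0, 0, -14], [-5, 1.5, -14], [-10, 3, -14], [-15, 4.4, -14], [-20, 5.9, -14]], jaw=[0, 0, 0, 0, 0, 0, 0, 0])

```text
time_s: 5.1
eef_pos: [0.5578, 0.0163, 0.2916]
eef_rot: [0.0, 0.839, 0.544, 0.0]
wrist_force: [0.9, -0.8, 0.1]
opening: 0.229
grasp_force: 57.9
```

```bash
python3 go.py .596 -.168 .25 66
```

```text
at [0.5578 0.0163 0.2916] xyz cm [-15.2762  10.9945   4.1629] dr [ 0.0035 -0.0018 -0.0046]
```

Request:
send_rows(dr=[[0, 0, 0], [0, 0, 0], [0, 0, 0], [0, 0, 0], [0, 0, 0], [0, 0, 0], [0, 0, 0], [0, 0, 0]], xyz=[[-4, 2.8, 0], [-8, 5.6, 0], [-12, 8.4, 0], [-15.3, 11, 0], [-15.3, 11, 3], [-15.3, 11, 6], [-15.3, 11, 8.2], [-15.3, 11, 8.2]], jaw=[0, 0, 0, 0, 0, 0, 0, 0])

```text
time_s: 6.1
eef_pos: [0.5948, -0.1661, 0.2072]
eef_rot: [-0.002, 0.839, 0.545, -0.001]
wrist_force: [-0.1, 0.4, -0.5]
opening: 0.228
grasp_force: 58.1
```

```bash
python3 go.py .596 -.168 .21 66
python3 - <<'E'
from h import *
import cv2
np.set_printoptions(precision=4,suppress=True)
s=ctrl.camera("scene")[:,:,::-1];t=ctrl.camera("top")[:,:,::-1]
cv2.imwrite("pics/s1.png",s);cv2.imwrite("pics/t1.png",t)
p,M=tool()
for nm,l in(("tcp",0),("toe",.1063)):print(nm,proj("scene",p-[0,0,l]),proj("top",p-[0,0,l]))
q=s[220:370,90:240];cv2.imwrite("pics/s1c.png",cv2.resize(q,(600,600),interpolation=cv2.INTER_CUBIC))
E
```

```text
at [ 0.5948 -0.1661  0.2072] xyz cm [-0.1251  0.1859 -0.2829] dr [-0.0438 -0.0021  0.0053]
tcp [132.7834 272.27  ] [486.5867 123.4342]
toe [159.1547 312.1374] [467.4939 134.7974]
```

View pics/s1c.png

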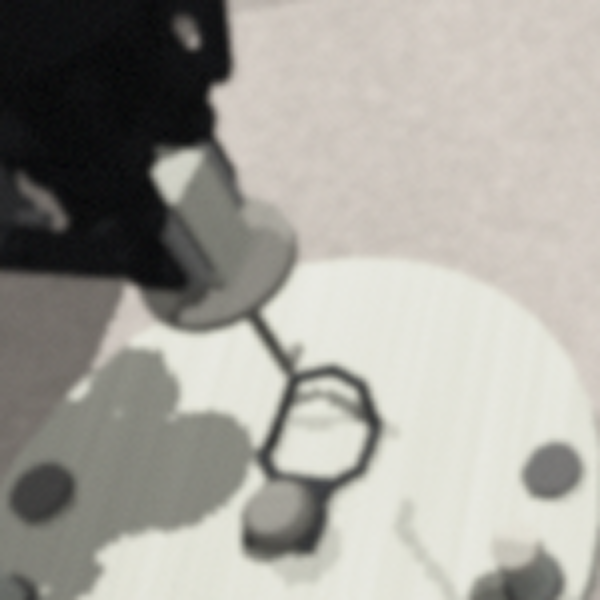

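Run:
```python
from h import *
np.set_printoptions(precision=4,suppress=True)
p,M=tool();z=p[2]-.1063
a=plane("scene",(162,312.5),z);print("toe",a,"vs tcp",a-p, "in tool",M.T@(a-p))
print("collar", plane("scene",(90+222/4-.4,220+265/4-.4),p[2]-.0037-.025)-p)
e=np.array([-.914,.407])
for n,q,zz in(("scene",(160.2,346.9),.064),("top",(468.7,122.6),.064)):
    b=plane(n,q,zz);print(n,b[:2],b[:2]+.037*e)
```

```text
toe [ 0.5984 -0.1628  0.1038] vs tcp [ 0.002   0.004  -0.1063] in tool [0.0045 0.0001 0.1063]
collar [ 0.0044  0.0055 -0.0287]
scene [ 0.6305 -0.1787] [ 0.5967 -0.1637]
top [ 0.6264 -0.1814] [ 0.5926 -0.1663]
```

The toe sits over the loop opening: its shank end is at crop (290,370), which is scene (162,312), and it lies within 2 mm of the plan relative to the clip. Descending.

Request:
send_rows(dr=[[0, 0, 0], [0, 0, 0], [0, 0, 0], [0, 0, 0], [0, 0, 0], [0, 0, 0], [0, 0, 0], [0, 0, 0]], xyz=[[-0.1, 0.2, 0], [-0.1, 0.2, 1], [-0.1, 0.2, 2], [-0.1, 0.2, 3], [-0.1, 0.2, 4], [-0.1, 0.2, 5], [-0.1, 0.2, 5.2], [-0.1, 0.2, 5.2]], jaw=[0, 0, 0, 0, 0, 0, 0, 0])

```text
time_s: 7.2
eef_pos: [0.5976, -0.1684, 0.1572]
eef_rot: [-0.0, 0.838, 0.545, -0.0]
wrist_force: [0.8, -0.5, -1.3]
opening: 0.228
grasp_force: 58.1
```

Run:
```python
from h import *
import cv2
np.set_printoptions(precision=4,suppress=True)
s=ctrl.camera("scene")[:,:,::-1]
p,M=tool();print(p,ctrl.get_obs()["wrist_force"])
q=s[280:370,110:200];cv2.imwrite("pics/s2c.png",cv2.resize(q,(600,600),interpolation=cv2.INTER_CUBIC))
```

```text
[ 0.5978 -0.1685  0.1576] [-0.488   0.1317 -0.0602]
```

View pics/s2c.png

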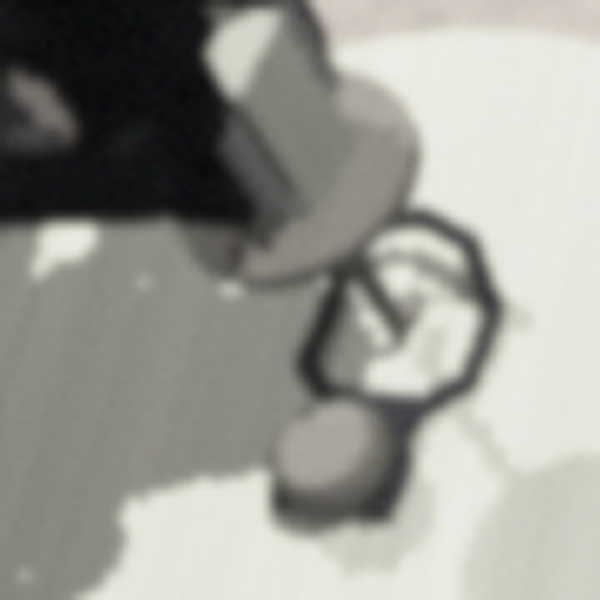

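The toe is inside the loop opening: the shank's foot is at crop (403,342), with the toe pointing at the bow. Pulling along the clip's -x.

Request:
send_rows(dr=[[0, 0, 0], [0, 0, 0], [0, 0, 0], [0, 0, 0], [0, 0, 0], [0, 0, 0], [0, 0, 0], [0, 0, 0]], xyz=[[0, -0.4, 0], [0, -0.8, 0], [0, -1.1, 0], [0, -1.4, 0], [0, -1.6, 0], [0, -1.8, 0], [0, -2, 0], [0, -2.2, 0]], jaw=[0, 0, 0, 0, 0, 0, 0, 0])

```text
time_s: 8.25
eef_pos: [0.5782, -0.1599, 0.1577]
eef_rot: [0.001, 0.839, 0.545, 0.001]
wrist_force: [3.5, -2.5, -1.5]
opening: 0.229
grasp_force: 58.0
```

Request:
send_rows(dr=[[0, 0, 0], [0, 0, 0], [0, 0, 0], [0, 0, 0], [0, 0, 0], [0, 0, 0], [0, 0, 0], [0, 0, 0]], xyz=[[0, -0.15, 0], [0, -0.3, 0], [0, -0.45, 0], [0, -0.6, 0], [0, -0.75, 0], [0, -0.9, 0], [0, -1.05, 0], [0, -1.2, 0]], jaw=[0, 0, 0, 0, 0, 0, 0, 0])

```text
time_s: 9.25
eef_pos: [0.566, -0.1543, 0.1571]
eef_rot: [-0.0, 0.838, 0.545, -0.0]
wrist_force: [-0.0, -0.2, -1.1]
opening: 0.229
grasp_force: 58.2
```

Run:
```python
from h import *
import cv2
np.set_printoptions(precision=4,suppress=True)
s=ctrl.camera("scene")[:,:,::-1]
p,M=tool();print(p,ctrl.get_obs()["wrist_force"])
q=s[270:360,110:200];cv2.imwrite("pics/s3c.png",cv2.resize(q,(600,600),interpolation=cv2.INTER_CUBIC))
```

```text
[ 0.566  -0.1543  0.1571] [-0.3261  0.274  -1.1697]
```

View pics/s3c.png

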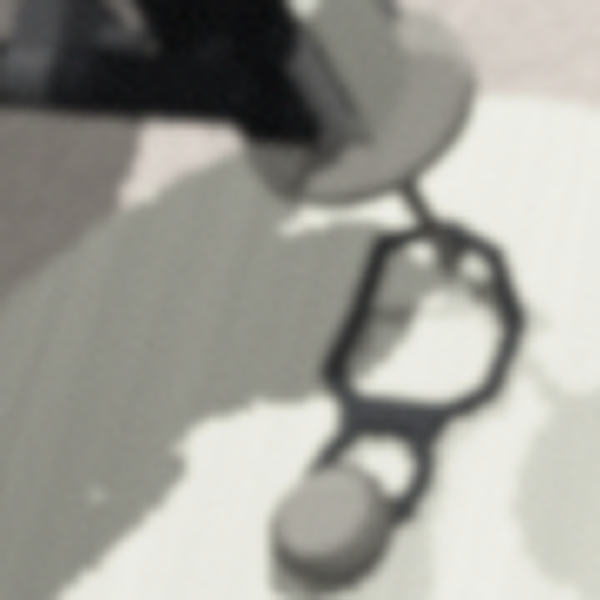

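The hook holds the bow at crop (435,245), and the clip has snapped out and slid towards the robot, with its arms beside the head at (400,510). I'll pull it clear, then ease back and lift out.

Request:
send_rows(dr=[[0, 0, 0], [0, 0, 0], [0, 0, 0], [0, 0, 0], [0, 0, 0], [0, 0, 0], [0, 0, 0], [0, 0, 0]], xyz=[[0, -0.4, 0], [0, -0.8, 0], [0, -1.2, 0], [0, -1.6, 0], [0, -2, 0], [0, -2.3, 0], [0, -2.4, 0], [0, -2.4, 0]], jaw=[0, 0, 0, 0, 0, 0, 0, 0])

```text
time_s: 10.3
eef_pos: [0.5445, -0.1448, 0.1573]
eef_rot: [-0.0, 0.838, 0.545, -0.0]
wrist_force: [1.2, -0.2, -1.0]
opening: 0.229
grasp_force: 58.2
```

Request:
send_rows(dr=[[0, 0, 0], [0, 0, 0], [0, 0, 0], [0, 0, 0], [0, 0, 0], [0, 0, 0], [0, 0, 0], [0, 0, 0]], xyz=[[0, 0.3, 0], [0, 0.6, 0], [0, 0.9, 0], [0, 1.2, 0], [0, 1.5, 0], [0, 1.6, 0], [0, 1.6, 0], [0, 1.6, 0]], jaw=[0, 0, 0, 0, 0, 0, 0, 0])

```text
time_s: 11.3
eef_pos: [0.5591, -0.1513, 0.1573]
eef_rot: [-0.0, 0.838, 0.545, -0.0]
wrist_force: [0.3, -0.5, -1.3]
opening: 0.228
grasp_force: 58.2
```

Run:
```python
from h import *
import cv2
np.set_printoptions(precision=4,suppress=True)
s=ctrl.camera("scene")[:,:,::-1]
p,M=tool();print(p,ctrl.get_obs()["wrist_force"])
q=s[260:350,110:200];cv2.imwrite("pics/s4c.png",cv2.resize(q,(600,600),interpolation=cv2.INTER_CUBIC))
```

```text
[ 0.5591 -0.1513  0.1573] [ 0.8448 -0.8883 -0.7817]
```

View pics/s4c.png

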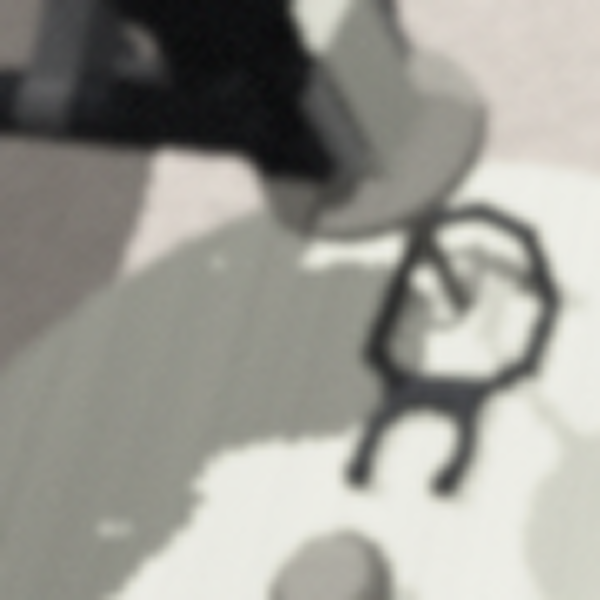

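The clip lies flat on the plate, clear of the head: its arms end at crop (360,480) and (445,490), and the head is at (330,570). The toe hangs free in the loop. I'll lift out and go back to the rack.

Request:
send_rows(dr=[[0, 0, 0], [0, 0, 0], [0, 0, 0], [0, 0, 0], [0, 0, -1], [0, 0, -2], [0, 0, -3.23], [0, 0, -3.23]], xyz=[[0, 0, -1.5], [0, 0, -4], [0, 0, -8], [0, 0, -13], [4, -2.4, -14], [8, -4.8, -14], [12, -7.2, -14], [16, -9.6, -14]], jaw=[0, 0, 0, 0, 0, 0, 0, 0])

```text
time_s: 12.35
eef_pos: [0.5362, 0.0352, 0.2988]
eef_rot: [0.001, 0.734, 0.679, 0.001]
wrist_force: [0.1, 0.4, -0.7]
opening: 0.231
grasp_force: 58.2
```

```bash
python3 go.py .5148 .2219 .29 85.4
```

```text
at [0.5362 0.0352 0.2988] xyz cm [18.4396 -3.6033  0.8727] dr [0.0182 0.0007 0.0147]
```

Request:
send_rows(dr=[[0, 0, 0], [0, 0, 0], [0, 0, 0], [0, 0, 0], [0, 0, 0], [0, 0, 0], [0, 0, 0], [0, 0, 0]], xyz=[[4.5, -0.9, 0], [9, -1.8, 0], [13.5, -2.7, 0], [17, -3.4, 0.9], [18.4, -3.6, 0.9], [18.4, -3.6, 2.5], [18.4, -3.6, 4.9], [18.4, -3.6, 4.9]], jaw=[0, 0, 0, 0, 0, 0, 0, 0])

```text
time_s: 13.35
eef_pos: [0.5141, 0.2185, 0.2458]
eef_rot: [-0.001, 0.735, 0.678, -0.002]
wrist_force: [-0.0, -0.1, -0.6]
opening: 0.23
grasp_force: 58.2
```

```bash
python3 -c "
from bench import ctrl;ctrl.camera('top')"; python3 go.py .5148 .2219 .132 85.4
```

```text
at [0.5149 0.2188 0.2473] xyz cm [ 0.322  -0.0114 11.5334] dr [-0.0211  0.0098 -0.0108]
```

Request:
send_rows(dr=[[0, 0, 0], [0, 0, 0], [0, 0, 0], [0, 0, 0], [0, 0, 0], [0, 0, 0], [0, 0, 0], [0, 0, 0]], xyz=[[0.3, 0, 1], [0.3, 0, 3], [0.3, 0, 5], [0.3, 0, 7], [0.3, 0, 9], [0.3, 0, 10.5], [0.3, 0, 11.2], [0.3, 0, 11.2]], jaw=[0, 0, 0, 0, 0, 0, 0, 0])

```text
time_s: 14.4
eef_pos: [0.5154, 0.2231, 0.1362]
eef_rot: [-0.0, 0.735, 0.678, -0.0]
wrist_force: [0.3, -0.2, -0.8]
opening: 0.23
grasp_force: 58.2
```

```bash
python3 go.py .5148 .2219 .132 85.4;python3 -c "
from bench import ctrl;print(ctrl.get_obs()['wrist_force'])"
```

```text
at [0.5154 0.2231 0.1362] xyz cm [-0.1257 -0.0541  0.4158] dr [-0.0034  0.001   0.0032]
[ 0.34745033 -0.20209522 -0.84573965]
```

Request:
send_rows(dr=[[0, 0, 0], [0, 0, 0], [0, 0, 0], [0, 0, 0], [0, 0, 0], [0, 0, 0], [0, 0, 0], [0, 0, 0]], xyz=[[0, 0, 0.1], [0, 0, 0.2], [0, 0, 0.3], [0, 0, 0.35], [0, 0, 0.4], [0, 0, 0.4], [0, 0, 0.4], [0, 0, 0.4]], jaw=[0, 0, 0, 0, 0, 0, 0, 0])

```text
time_s: 15.4
eef_pos: [0.5155, 0.2231, 0.1324]
eef_rot: [0.0, 0.735, 0.678, 0.0]
wrist_force: [-1.5, 0.1, 1.2]
opening: 0.231
grasp_force: 58.4
```

The pick is seated, since the wrist force has changed sign. I'll release and retreat.

Request:
send_rows(dr=[[0, 0, 0], [0, 0, 0], [0, 0, 0], [0, 0, 0], [0, 0, 0], [0, 0, 0], [0, 0, 0], [0, 0, 0]], xyz=[[0, 0, 0], [0, 0, 0], [0, 0, 0], [0, 0, 0], [0, 0, 0], [0, 0, -1], [0, 0, -3], [0, 0, -6]], jaw=[30, 45, 60, 80, 100, 100, 100, 100])

```text
time_s: 16.4
eef_pos: [0.5149, 0.223, 0.1928]
eef_rot: [-0.0, 0.735, 0.678, -0.001]
wrist_force: [0.1, -0.3, 1.0]
opening: 0.998
grasp_force: 0.0
```

Request:
send_rows(dr=[[0, 0, 0], [0, 0, 0], [0, 0, 0], [0, 0, 0], [0, 0, 0], [0, 0, 0], [0, 0, 0], [0, 0, 0]], xyz=[[0, 0, -4], [0, 0, -8], [0, 0, -11], [-5, -3, -11], [-10, -7, -11], [-15, -11, -11], [-17, -14, -11], [-17, -14, -11]], jaw=[100, 100, 100, 100, 100, 100, 100, 100])

```text
time_s: 17.4
eef_pos: [0.3611, 0.064, 0.3032]
eef_rot: [0.001, 0.736, 0.677, 0.001]
wrist_force: [0.6, 0.4, 0.7]
opening: 0.994
grasp_force: 0.0
```

Run:
```python
from bench import ctrl
import cv2,numpy as np
s=ctrl.camera("scene")[:,:,::-1];t=ctrl.camera("top")[:,:,::-1]
r=lambda im,x,y:cv2.resize(im[y:y+75,x:x+100],(400,300),interpolation=cv2.INTER_CUBIC)
cv2.imwrite("pics/end.png",np.vstack([np.hstack([r(s,330,165),r(t,210,140)]),np.hstack([r(s,120,280),r(t,420,100)])]))
```

```text
(no output)
```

View pics/end.png

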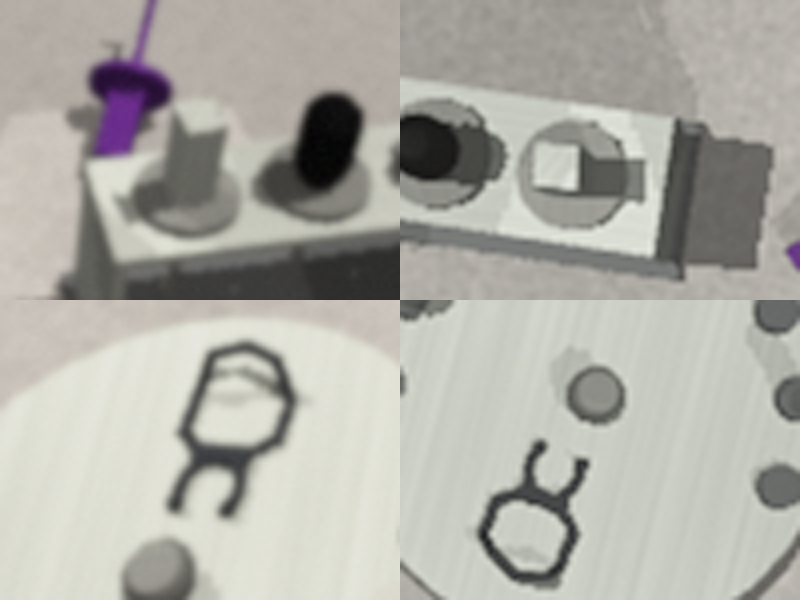

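The pick stands upright in its own hole, with the handle at crop (195,150) in the scene view and (555,165) in the top view. The clip lies flat on the plate with its arms at (540,445) and (583,463), clear of the head at (597,393).

```bash
python3 -c "
from bench import ctrl;print(ctrl.hand_in())"
```

```text
the job is handed in; nothing more can be done
None
```

I pulled the clip off the spindle with the pick; the last pictures show it lying flat on the carousel plate and the pick back upright in its own hole. The job was handed in at about 17.5 s.

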